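# Fit the pour sleeve on the slip pump

## Task

The glaze jar has been left right in front of the slip pump's slanting outlet: move it out of the way and stand it upright on the round plywood bat. Then take the long grey sleeve, slip it over the outlet stub and press it down without ramming it, until it has pushed the stiff black sealing collar fully home against the pump; let go and leave it there. Do not tip the jar, and leave everything else on the bench where it is.

Things in the scene. Friction and masses are not known exactly. Their poses are not given: they have to be found in the camera images.
- port: aluminium mounting plate (90 x 120 mm) on the sloped face of the slip pump. Origin: middle of the plate's outer surface, 60 mm above the bench. z: outlet direction, square to the plate, up and back towards the robot, 35 degrees from vertical; y: level, along the slot in the plate; x: up the slope, away from the robot
- slot_tip (a point): point 60 mm out from the plate's middle along its z. The steel outlet stub (37 mm across, 60 mm long, 3 mm bevel at its tip) is clamped in the slot at plate x = 0, parallel to plate z, anywhere from y = -13 to +13 mm: its tip is off this point by that much along y. This is NOT measured: find it by touch or by eye. The stub does not shift when pushed
- seat (a point): point 8 mm out from the plate's middle along its z. A black sealing collar (disc 56 mm across, 8 mm thick) rides on the stub, at first with its underside 9 to 14 mm off the plate; it slides along plate z against a friction of about 7 N and stays where left. Fully home it lies on the plate, its upper face, where the sleeve must end up, level with this point
- pump: white wedge-shaped slip pump, fixed. Origin: on the bench, straight below the middle of the plate; z up, x level away from the outlet. It reaches 45 mm to -x, 75 mm to each side (motor behind, at x = 135 mm: 97 mm) and at most 105 mm above the bench (the stub more)
- sleeve: plain grey plastic tube, 110 mm long, 50 mm outside diameter, 40 mm bore, same at both ends, about 0.14 kg, standing on the bench. Origin: centre of its lower end; z: along the tube. It stands 1.5 mm clear of the stub all round when fitted
- jar: closed white glaze jar with a screw cap, 54 mm across up to its shoulder (at 116 mm), 150 mm high, cap (top 16 mm) 48 mm across, about 0.4 kg; stands on the bench close in front of the pump, in the way of the sleeve. Origin: centre of its underside; z up
- bat: round plywood bat, 160 mm across, 12 mm thick, lying fixed on the bench to one side of the pump (left or right). Origin: centre of its underside, on the bench; z up
- bowl: wide yellow bowl, 120 mm across, 55 mm high; a bystander, to be left alone
- mug: terracotta mug, 76 mm across, 85 mm high, with a handle; a bystander, to be left alone
- prop: short white solid ceramic kiln prop, 40 mm across, 60 mm high; a bystander, to be left alone
- spacer: short wide grey ring, 84 mm across, 45 mm high, bore 64 mm (not the sleeve); a bystander, to be left alone
- brush: wooden brush lying flat; a bystander, to be left alone
- rib: flat wooden rib, 100 x 55 x 8 mm; a bystander, to be left alone

How it is judged:
On the way, in this order (a step that is already met when the one before it is completed fails the run):
1. the jar stands upright on the bat, let go (horizontal distance between jar and bat below 0.055 m and height (world z) of jar between 0.007 and 0.02 m and angle between jar's own z axis and vertical below 0.12 rad and linear speed of jar below 0.03 m/s and contact force between the fingers and jar below 0.5 N), for 0.2 s.
2. the sleeve is over the stub and the collar pressed fully home (z of sleeve in the frame of port between 0 and 0.012 m and x of sleeve in the frame of port between -0.006 and 0.006 m and y of sleeve in the frame of port between -0.019 and 0.019 m and angle between the z axis of sleeve and the z axis of port, either way round below 0.13 rad), for 0.2 s.
At the end, for the whole second after the job is handed in: The jar stands upright (within 7 degrees) on the bat, its centre within 55 mm of the bat's centre; the sleeve is on the stub (within 8 degrees of the outlet direction), its lower end within 4 mm of fully home (centre of its lower end under 12 mm from the plate); both at rest and released (all of step 2 and horizontal distance between jar and bat below 0.055 m and height (world z) of jar between 0.007 and 0.02 m and angle between jar's own z axis and vertical below 0.12 rad and linear speed of each of jar, sleeve below 0.02 m/s); the robot touches nothing.
It fails at once if the jar was tipped (angle between jar's own z axis and vertical above 0.6 rad).
It fails at once if the sleeve was rammed against the pump (over 80 N) (contact force between sleeve and pump above 80 N).
It fails at once if a bystander was moved by more than 40 mm (distance of any of bowl, mug, prop, spacer, brush, rib from where it was at the start of the episode above 0.04 m).
It also fails if it takes over 72 s, if anything falls off the work surface, if the arm or the gripper's body presses on something with over 40 N, if the wrist force passes 120 N, or if a joint passes its speed limit or range.

## Robot

A 6-joint arm with a two-finger parallel gripper is mounted at the origin on the work surface. World frame = base frame: x ahead of the robot, y to its left, z up, the work surface at z = 0. Lengths are in m, angles in rad, forces in N, time in s.
With the tool pointing down it reaches from about 0.3 to 0.825 m from the base axis. Payload 5.4 kg.
Tool frame: the origin (TCP) lies on the front face of the gripper's body, between the roots of the fingers; the fingertips stand 88 mm ahead of it and the grasp point (between the pads) lies 69 mm ahead of it; z points along the fingers, y is the direction in which the jaws open and shut (so a half turn about z gives the same grasp; the last joint's range is limited). The gripper opens to 92 mm and grips with 3 to 60 N. Pads are 20 mm wide; open, the fingers measure 128 mm over their backs; the gripper's body (75 mm by 189 mm) begins 69 mm behind the grasp point.
Start: joints at [-1.526, 0.158, 1.597, -0, 1.386, -0.21], TCP at [0.145, -0.556, 0.303] pointing down, gripper open.
Joint ranges: [-2.91, 2.91], [-0.94, 2.29], [0.18, 2.7], [-1.29, 4.43], [0.17, 2.64], [-3, 3]. Speed limits (rad/s): [2.57, 2.57, 3.14, 3.14, 3.14, 3.14].

## Interface

Orientations are given as a unit quaternion [x, y, z, w].
In Python, from cell import manip, capture gives the robot as it stands.
- The arm moves only by the tool step_arm, never from a script. Its argument "increments" is text: rows parted by semicolons, each of 5 numbers parted by spaces: the shift along the tool's x, y, z in cm, then the turn about the tool's z in rad, then the finger opening in cm, from 0 to 9.19. In form: x y z spin jaw; .... A call has 1 to 10 rows; each row shifts and turns the commanded pose from where the row before left it, along the tool's axes as they then stand; what a row does not reach is not made up. A row lasts 1/12 s, in which the tool goes at most 41.7 mm and 7.16 degrees, less where a joint would pass 70% of its speed; a pose out of reach is approached as far as the arm can. A call is refused whole if a number of a shift passes 4.17 or a number of a turn 0.125, either way. A call with a gripper value outside its range is refused whole. The fingers move at their own pace and stop on an object; "newtons" is the grip in N (left out, the last holds). Time passes only in rows, so rows that do not move let the fingers close. It gives the time, the measured TCP pose, the force and the opening at its end, in the units of the state.
- manip.read_state(): the state, without advancing time (a new reading comes with each control period).
- capture(name): name is "side" or "top" or "wrist"; returns a dict with "frame" (480x640x3 uint8, red, green, blue), "range_z" (480x640 float32, m along the optical axis (not along the pixel's ray), 0 where there is no reading), "fov_y" (degrees; the focal length in pixels is half the picture's height over the tangent of half this angle, whatever the lens; pixels are square), "cx", "cy" (the principal point, pixels), "k1" (the pictures are not rectified: a ray, as slopes to the right and down, at radius r is drawn at 1 + k1 r^2 times it, then the intrinsics apply), "R" (3x3) and "t" (3): a world point X has camera coordinates R X + t. Camera axes: x right, y down, z forward; pixel columns grow to the right and rows downward; lengths in m; the calibration is good to about 2 mm. A picture is of the moment at which its call begins.
- manip.sign_off(): hands the job in, once; it reports no verdict.
The state is a dict: "clock": time; "qpos": joint angles; "qd": joint speeds; "effort": joint torques, N m; "ee_pos": TCP position; "tcp_rot": TCP orientation; "wrist_force": force on the tool from outside, world axes, zero at the start; "moment": the same for the moment, N m; "finger_gap": finger opening in m.
Only numpy, scipy, OpenCV 4.12 (cv2) and the standard library are available. Lean on these libraries where they do the work, as an engineer would, in place of code of your own. Each camera call takes 0.05 s, during which the arm holds its last target. There are 200 camera calls.

## Working session

There is one attempt and no reset: what is moved stays moved. The work goes in short steps, Python scripts to look and compute and a tool call to move; the robot and the scene stay as the last step left them, time stands still between calls to the robot, and variables do not carry over. Pictures are saved under pics/ and viewed, about 8 in all and at most 12, crops included, and the job is handed in when it is done.

Besides the shell and the picture viewer there is one more tool, called after "Call:" in YAML: its name, and indented under it one key for each argument. step_arm: Moves the arm, as the interface text tells. Its arguments: {"type":"object","properties":{"increments":{"type":"string"},"newtons":{"type":"number"}},"required":["increments"]}

```bash
ls; mkdir -p pics; cat > h.py <<'E'
import numpy as np, cv2
from cell import manip, capture
def cloud(c):
    f=240/np.tan(np.radians(c["fov_y"])/2); K=np.array([[f,0,c["cx"]],[0,f,c["cy"]],[0,0,1]])
    v,u=np.mgrid[0:480,0:640].astype(np.float32)
    p=cv2.undistortPoints(np.stack([u.ravel(),v.ravel()],1)[:,None].astype(np.float64),K,np.array([c["k1"],0,0,0.]))[:,0]
    z=c["range_z"].ravel(); X=np.c_[p*z[:,None],z]
    W=(X-c["t"])@np.asarray(c["R"]); W[z==0]=np.nan
    return W.reshape(480,640,3)
def save(n,im): cv2.imwrite(f"pics/{n}.png",cv2.cvtColor(im,cv2.COLOR_RGB2BGR))
E
python3 - <<'E'
from h import *
for n in("top","side"):
    c=capture(n); save(n+"0",c["frame"]); np.save(n+"0.npy",cloud(c)); np.save(n+"0rgb.npy",c["frame"])
    print(n,c["fov_y"],c["k1"],-np.asarray(c["R"]).T@c["t"],(c["range_z"]==0).mean())
print(manip.read_state())
E
```

```text
pics
top 49.773218010066664 0.0486680271956507 [ 0.23916464 -0.01432448  1.47960609] 0.004016927083333333
side 48.43879581049576 0.03708047292308418 [0.01823222 0.7410494  0.83291368] 0.0039680989583333335
{'clock': 0.1, 'qpos': array([-1.52611553e+00,  1.58980787e-01,  1.59805171e+00, -1.68691256e-05,
        1.38621248e+00, -2.10102261e-01]), 'qd': array([ 0.00056884, -0.00398593, -0.00373346,  0.00012889,  0.00100249,
       -0.00298601]), 'effort': array([-2.64794089e-04, -3.86502492e+01, -3.22960174e+01,  7.02768238e-02,
        3.39647883e-02, -5.59301589e-05]), 'ee_pos': array([ 0.14487636, -0.55603122,  0.30184755]), 'tcp_rot': array([ 9.91896131e-01,  1.27048742e-01,  5.99931716e-05, -8.24025636e-04]), 'wrist_force': array([-0.56686383,  0.14421175, -0.44560135]), 'moment': array([0.0119298 , 0.07372512, 0.05527361]), 'finger_gap': 0.09219182329678201}
```

View pics/top0.png

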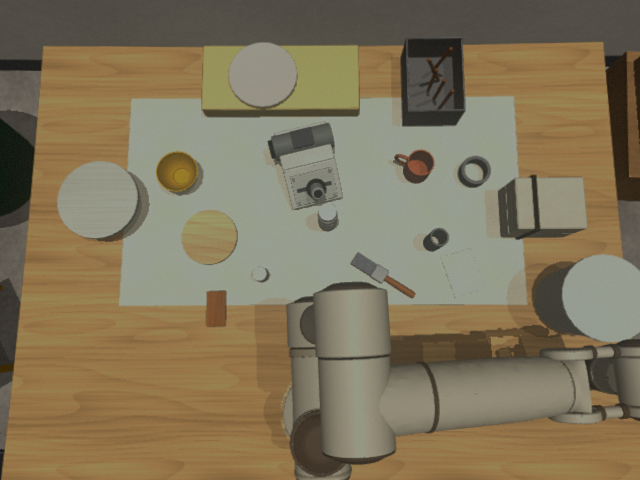

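View pics/side0.png

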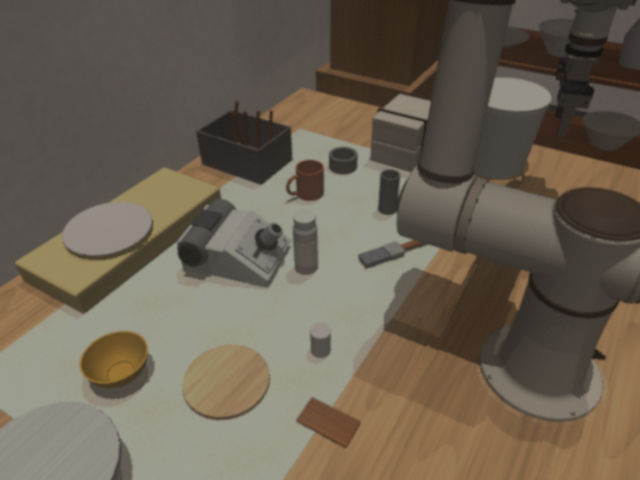

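Top view: jar at px (327,215), in front of the stub (318,190). The sleeve is at (436,240), the bat at (210,237), the prop at (260,273) and the brush around (380,275). Now I'll measure.

```bash
cat > m.py <<'E'
from h import *
T=np.load("top0.npy");S=np.load("side0.npy")
def circ(P):
    A=np.c_[P[:,:2],np.ones(len(P))]; s=np.linalg.lstsq(A,(P[:,:2]**2).sum(1),rcond=None)[0]
    return s[:2]/2,np.sqrt(s[2]+(s[:2]**2).sum()/4)
print("bench z",np.nanmedian(T[280:300,150:200,2]),np.nanmedian(S[300:320,400:440-40,2]))
def box(W,r,c,lo,hi):
    P=W[r[0]:r[1],c[0]:c[1]].reshape(-1,3); return P[(P[:,2]>lo)&(P[:,2]<hi)]
P=box(T,(200,275),(175,245),.007,.02); c=cv2.minEnclosingCircle(P[:,:2].astype(np.float32)); print("bat",c,P[:,2].mean())
P=box(T,(195,240),(305,350),.138,.165); print("jar cap",cv2.minEnclosingCircle(P[:,:2].astype(np.float32)),np.median(P[:,2]),len(P))
P=box(T,(225,255),(418,455),.1,.12); print("sleeve top",cv2.minEnclosingCircle(P[:,:2].astype(np.float32)),np.median(P[:,2]),len(P))
P=box(S,(165,220),(370,405),.1,.12); print("sleeve top side",cv2.minEnclosingCircle(P[:,:2].astype(np.float32)),np.median(P[:,2]),len(P))
P=box(S,(205,235),(285,322),.145,.16);print("jar cap side",cv2.minEnclosingCircle(P[:,:2].astype(np.float32)),np.median(P[:,2]),len(P))
for W,nm,r,c in((S,"S",(220,280),(205,290)),(T,"T",(155,215),(275,345))):
    # plate plane: normal tilted 35 deg
    P=W[r[0]:r[1],c[0]:c[1]].reshape(-1,3);P=P[np.isfinite(P[:,0])&(P[:,2]>.02)&(P[:,2]<.115)]
    best=0;g=np.random.default_rng(0)
    for _ in range(3000):
        q=P[g.choice(len(P),3,0)];n=np.cross(q[1]-q[0],q[2]-q[0])
        if np.linalg.norm(n)<1e-5: continue
        n/=np.linalg.norm(n);n*=np.sign(n[2])
        if abs(np.degrees(np.arccos(n[2]))-35)>6:continue
        k=abs((P-q[0])@n)<.0025
        if k.sum()>best:best=k.sum();B=k
    Q=P[B];m=Q.mean(0);n=np.linalg.svd(Q-m)[2][2];n*=np.sign(n[2])
    print(nm,best,len(P),"n",n,"tilt",np.degrees(np.arccos(n[2])),"az",np.degrees(np.arctan2(n[1],n[0])),"mean",m)
    y=np.cross([0,0,1],n)*-1; y/=np.linalg.norm(y)
    print(" range y",np.percentile((Q-m)@y,[0,1,99,100]), "y",y)
E
python3 m.py; python3 - <<'E'
import cv2
a=cv2.imread('pics/top0.png')[140:250,260:370];b=cv2.imread('pics/side0.png')[190:300,170:330]
cv2.imwrite('pics/crop0.png',cv2.hconcat([cv2.resize(a,None,fx=3,fy=3,interpolation=2),cv2.resize(b,None,fx=3,fy=3,interpolation=2)]))
E
```

```text
bench z -0.00013256553988359152 nan
bat ((0.48734959959983826, 0.31677907705307007), 0.1258777379989624) 0.011843504058894753
jar cap ((0.5263855457305908, -0.01918426901102066), 0.0243911761790514) 0.1495741033823263 263
sleeve top ((0.4654819667339325, -0.3166896402835846), 0.025432808324694633) 0.10948644877812644 120
sleeve top side ((0.4622437059879303, -0.31561973690986633), 0.02853771299123764) 0.10572089894140678 157
jar cap side ((0.5240024924278259, -0.016690827906131744), 0.027527958154678345) 0.14842338848029168 258
S 932 4172 n [-0.54948266 -0.13498511  0.82452885] tilt 34.45924724521981 az -166.1981092981519 mean [0.61590649 0.03670184 0.0596806 ]
 range y [-0.07757227 -0.07289603  0.04649905  0.0603804 ] y [-0.2385655   0.97112641 -0.        ]
T 758 2607 n [-0.51344654 -0.13942942  0.84671842] tilt 32.143479141464105 az -164.80737012140725 mean [0.63150738 0.02190097 0.06600486]
 range y [-0.0750318  -0.07242383  0.07007599  0.07407239] y [-0.26206504  0.96505021 -0.        ]
  return np.nanmean(a, axis, out=out, keepdims=keepdims)
```

View pics/crop0.png

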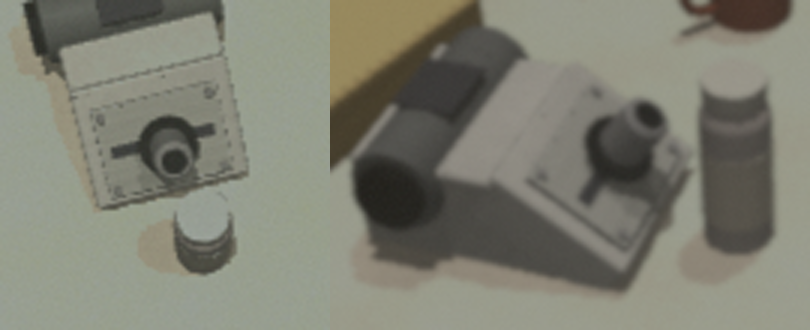

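```bash
cat > mv.py <<'E'
import sys,numpy as np
from cell import manip
from scipy.spatial.transform import Rotation as R
s=manip.read_state();r=R.from_quat(s["tcp_rot"]);M=r.as_matrix()
print("clk %.2f"%s["clock"],"tcp",s["ee_pos"].round(4),"tool z",M[:,2].round(4),"x az",np.degrees(np.arctan2(M[1,0],M[0,0])).round(2),"F",s["wrist_force"].round(2),"gap",round(s["finger_gap"],4))
if len(sys.argv)>3:
    t=np.array([float(a) for a in sys.argv[1:4]]);print("tool shift cm",(M.T@(t-s["ee_pos"])*100).round(2))
E
python3 - <<'E'
from h import *
T=np.load("top0.npy");rgb=np.load("top0rgb.npy")
h=cv2.cvtColor(rgb,cv2.COLOR_RGB2HSV)
m=cv2.inRange(h,(10,60,60),(30,255,255));m[:200]=0;m[275:]=0;m[:,:170]=0;m[:,250:]=0
c=max(cv2.findContours(m,0,2)[0],key=cv2.contourArea);(e,ax,_)=cv2.fitEllipse(c);print(e,ax,T[int(e[1]),int(e[0])])
P=T[195:240,305:350].reshape(-1,3);P=P[(P[:,2]>.143)&(P[:,2]<.16)];print("jar mean",P.mean(0))
for n,u,v in(("prop",260,270),("brush",368,268)):print(n,T[v,u])
E
python3 mv.py 0.525 -0.018 0.28
```

```text
(209.1176300048828, 237.00875854492188) (52.79106521606445, 55.4352912902832) [0.48358345 0.32243623 0.00604985]
jar mean [ 0.52623055 -0.0191238   0.14948144]
prop [0.382336   0.16720176 0.05689506]
brush [ 0.39054515 -0.13349902  0.02132349]
clk 0.10 tcp [ 0.1449 -0.556   0.3018] tool z [-1.0e-04  1.6e-03 -1.0e+00] x az 14.6 F [-0.57  0.14 -0.45] gap 0.0922
tool shift cm [ 50.34 -42.48   2.27]
```

Call:
step_arm:
  increments: "2.5 -2.1 0.1 0 9.19;2.5 -2.1 0.1 0 9.19;2.5 -2.1 0.1 0 9.19;2.5 -2.1 0.1 0 9.19;2.5 -2.1 0.1 0 9.19;2.5 -2.1 0.1 0 9.19;2.5 -2.1 0.1 0 9.19;2.5 -2.1 0.1 0 9.19;2.5 -2.1 0.1 0 9.19;2.5 -2.1 0.1 0 9.19"
  newtons: 20

```text
clock: 0.93
ee_pos: [0.3344, -0.2886, 0.2923]
tcp_rot: [0.992, 0.127, -0.0, -0.0]
wrist_force: [0.2, -0.5, 0.9]
finger_gap: 0.092
```

Call:
step_arm:
  increments: "2.5 -2.1 0.1 0 9.19;2.5 -2.1 0.1 0 9.19;2.5 -2.1 0.1 0 9.19;2.5 -2.1 0.1 0 9.19;2.5 -2.1 0.1 0 9.19;2.5 -2.1 0.1 0 9.19;2.5 -2.1 0.1 0 9.19;2.5 -2.1 0.1 0 9.19;2.5 -2.1 0.1 0 9.19;2.5 -2.1 0.1 0 9.19"

```text
clock: 1.77
ee_pos: [0.5234, -0.0223, 0.2822]
tcp_rot: [0.992, 0.127, -0.0, -0.0]
wrist_force: [-0.5, -0.3, 0.4]
finger_gap: 0.092
```

```bash
python3 mv.py .525 -.018 .168; python3 -c "
from h import *
c=capture('wrist');save('w1',c['frame']);np.save('w1.npy',cloud(c))"
```

```text
clk 1.77 tcp [ 0.5234 -0.0223  0.2822] tool z [-7.e-04  1.e-04 -1.e+00] x az 14.61 F [-0.49 -0.32  0.37] gap 0.092
tool shift cm [ 0.27 -0.37 11.42]
```

View pics/w1.png

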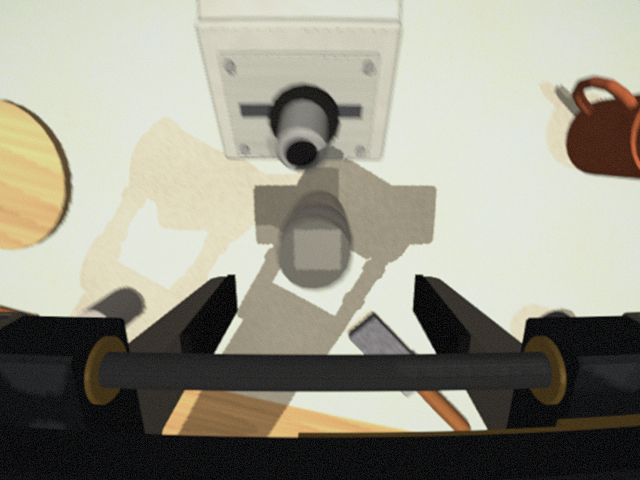

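Wrist view: stub bore at px (302,152), collar around (305,118), plate screws at (230,67) and (370,67), jar under the gripper at (315,245). I'll measure the plate and stub from this depth image.

```bash
cat > port.py <<'E'
from h import *
import sys
def port(W,rows=(15,165),cols=(190,410)):
    P=W[rows[0]:rows[1],cols[0]:cols[1]].reshape(-1,3);P=P[np.isfinite(P[:,0])]
    best=0;g=np.random.default_rng(0)
    for _ in range(2000):
        q=P[g.choice(len(P),3,0)];n=np.cross(q[1]-q[0],q[2]-q[0]);l=np.linalg.norm(n)
        if l<1e-5: continue
        n/=l;n*=np.sign(n[2])
        if not .76<n[2]<.87:continue
        k=abs((P-q[0])@n)<.0015
        if k.sum()>best:best=k.sum();B=k
    Q=P[B];m=Q.mean(0);n=np.linalg.svd(Q-m)[2][2];n*=np.sign(n[2])
    print(best,len(P),"n",n.round(4),"tilt",np.degrees(np.arccos(n[2])).round(2),"az x",np.degrees(np.arctan2(-n[1],-n[0])).round(2))
    y=np.cross(n,[-n[0],-n[1],0]);y/=np.linalg.norm(y);x=np.cross(y,n)
    d=(P-m);h=d@n;yy=d@y;xx=d@x
    print("heights hist",[(round(a,4),int(c)) for c,a in zip(*np.histogram(h,bins=np.arange(-.01,.07,.002)))if c>40])
    k=abs(h)<.0015
    print("plane pts x",np.percentile(xx[k],[.5,99.5]).round(4),"y",np.percentile(yy[k],[.5,99.5]).round(4))
    for lo in(.05,.054):
        t=(h>lo)&(h<.064);tp=np.c_[xx[t],yy[t]].astype(np.float32)
        c,r=cv2.minEnclosingCircle(tp);C=m+x*c[0]+y*c[1]; print("stub",lo,t.sum(),c,r,h[t].max(),"base world",C,"tip",C+.06*n)
    t=(h>.012)&(h<.026);tp=np.c_[xx[t],yy[t]].astype(np.float32);c,r=cv2.minEnclosingCircle(tp);print("collar",t.sum(),c,r,np.median(h[t]),m+x*c[0]+y*c[1])
    return m,n,x,y
if __name__=="__main__":
    W=np.load(sys.argv[1]);m,n,x,y=port(W)
    for u,v in((230,67),(370,67),(247,150),(330,150)):
        print(u,v,W[v,u].round(4),((W[v,u]-m)@np.c_[x,y,n]).round(4))
    J=W[190:300,270:360].reshape(-1,3);J=J[(J[:,2]>.14)&(J[:,2]<.16)];print("jar",cv2.minEnclosingCircle(J[:,:2].astype(np.float32)),J.mean(0),len(J))
    x45=m+x*((.06-m[2])/x[2]);print("on plane z=.06",x45)
E
python3 port.py w1.npy
```

```text
10144 32864 n [-0.5556 -0.139   0.8197] tilt 34.94 az x 14.04
heights hist [(np.float64(-0.01), 552), (np.float64(-0.008), 5101), (np.float64(-0.006), 4273), (np.float64(-0.004), 218), (np.float64(-0.002), 5134), (np.float64(0.0), 5453), (np.float64(0.002), 303), (np.float64(0.012), 75), (np.float64(0.014), 91), (np.float64(0.016), 621), (np.float64(0.018), 922), (np.float64(0.02), 64), (np.float64(0.022), 60), (np.float64(0.024), 65), (np.float64(0.026), 53), (np.float64(0.028), 70), (np.float64(0.03), 59), (np.float64(0.032), 57), (np.float64(0.034), 59), (np.float64(0.036), 67), (np.float64(0.038), 69), (np.float64(0.04), 65), (np.float64(0.042), 77), (np.float64(0.044), 69), (np.float64(0.046), 72), (np.float64(0.048), 67), (np.float64(0.05), 78), (np.float64(0.052), 83), (np.float64(0.054), 72), (np.float64(0.056), 195), (np.float64(0.058), 469), (np.float64(0.06), 817)]
plane pts x [-0.0552  0.0342] y [-0.06    0.0587]
stub 0.05 1723 (-0.010098276659846306, -0.003706349991261959) 0.01894736848771572 0.06241503374969183 base world [0.61863034 0.01936051 0.06060627] tip [0.58529185 0.01102213 0.10978977]
stub 0.054 1562 (-0.010098276659846306, -0.003706349991261959) 0.01894736848771572 0.06241503374969183 base world [0.61863034 0.01936051 0.06060627] tip [0.58529185 0.01102213 0.10978977]
collar 1898 (-0.010319816879928112, -0.004470737650990486) 0.028014326468110085 0.018186268303424957 [0.61863964 0.0185749  0.06047938]
230 67 [0.633  0.0793 0.0859] [0.0278 0.051  0.0044]
370 67 [ 0.6588 -0.0205  0.0849] [ 0.0278 -0.0521  0.0031]
247 150 [0.5756 0.0637 0.0426] [-0.0458  0.0498  0.003 ]
330 150 [ 0.594  -0.0078  0.0377] [-0.0482 -0.0241 -0.0013]
jar ((0.5260897278785706, -0.015042126178741455), 0.024365384131669998) [ 0.5276127  -0.01464078  0.14978707] 4347
on plane z=.06 [0.61688928 0.02274557 0.06      ]
```

Call:
step_arm:
  increments: "0.2 -0.3 2.0 0 9.19;0 0 3 0 9.19;0 0 3 0 9.19;0 0 2 0 9.19;0 0 1.2 0 9.19;0 0 0 0 9.19"

```text
clock: 2.32
ee_pos: [0.5221, -0.0201, 0.1676]
tcp_rot: [0.992, 0.127, -0.003, -0.001]
wrist_force: [-1.1, 0.4, 0.2]
finger_gap: 0.0918
```

Call:
step_arm:
  increments: "0.4 0 0 0 9.19;0 0 0 0 4.5;0 0 0 0 4.5;0 0 0 0 4.5;0 0 0 0 4.5;0 0 0 0 4.5;0 0 0 0 4.5"
  newtons: 25

```text
clock: 2.9
ee_pos: [0.528, -0.0193, 0.1711]
tcp_rot: [0.992, 0.127, 0.0, -0.0]
wrist_force: [0.7, -1.1, 1.0]
finger_gap: 0.054
```

Call:
step_arm:
  increments: "0 0 0 0 4.5;0 0 0 0 4.5;-0.3 0 -1 0 4.5;-0.3 0 -2 0 4.5;-0.5 0 -2 0 4.5;-0.5 0 -2 0 4.5;0 0 -1 0 4.5;0 0 0 0 4.5"

```text
clock: 3.57
ee_pos: [0.5133, -0.0241, 0.2531]
tcp_rot: [0.992, 0.127, 0.002, 0.001]
wrist_force: [1.2, 0.4, -5.0]
finger_gap: 0.0534
```

```bash
python3 mv.py .485 .322 .250
```

```text
clk 3.57 tcp [ 0.5133 -0.0241  0.2531] tool z [ 0.0043 -0.0015 -1.    ] x az 14.58 F [ 1.21  0.39 -4.97] gap 0.0534
tool shift cm [  5.97 -34.21   0.24]
```

Call:
step_arm:
  increments: "0.2 -1.2 0 0 4.5;0.4 -2.4 0 0 4.5;0.4 -2.4 0 0 4.5;0.4 -2.4 0 0 4.5;0.4 -2.4 0 0 4.5;0.4 -2.4 0 0 4.5;0.4 -2.4 0 0 4.5;0.4 -2.4 0 0 4.5;0.4 -2.4 0 0 4.5;0.4 -2.4 0 0 4.5"

```text
clock: 4.4
ee_pos: [0.4902, 0.2083, 0.2484]
tcp_rot: [0.992, 0.127, -0.002, -0.0]
wrist_force: [0.4, -0.7, -4.6]
finger_gap: 0.0534
```

Call:
step_arm:
  increments: "0.4 -2.4 0 0 4.5;0.4 -2.4 0 0 4.5;0.4 -2.4 0 0 4.5;0.4 -2.4 0 0 4.5;0.4 -1.2 0 0 4.5;0 0 1 0 4.5;0 0 2 0 4.5;0 0 2 0 4.5;0 0 0.5 0 4.5;0 0 0.5 0 4.5"

```text
clock: 5.23
ee_pos: [0.4828, 0.3151, 0.1882]
tcp_rot: [0.992, 0.127, -0.002, 0.001]
wrist_force: [-0.4, -0.3, -4.1]
finger_gap: 0.0536
```

```bash
python3 mv.py .485 .322 .184
```

```text
clk 5.23 tcp [0.4828 0.3151 0.1882] tool z [-0.0043 -0.0021 -1.    ] x az 14.56 F [-0.45 -0.26 -4.07] gap 0.0536
tool shift cm [ 0.39 -0.62  0.42]
```

Call:
step_arm:
  increments: "0 0 0 0 4.5;0 0 0.1 0 4.5;0 0 0.1 0 4.5;0 0 0 0 4.5"

```text
clock: 5.57
ee_pos: [0.4845, 0.3163, 0.1896]
tcp_rot: [0.992, 0.127, 0.001, -0.0]
wrist_force: [0.1, -0.3, -4.8]
finger_gap: 0.0534
```

```bash
python3 mv.py .485 .322 .184
```

```text
clk 5.57 tcp [0.4845 0.3163 0.1896] tool z [ 1.6e-03  6.0e-04 -1.0e+00] x az 14.59 F [ 0.14 -0.3  -4.78] gap 0.0534
tool shift cm [ 0.19 -0.54  0.57]
```

Call:
step_arm:
  increments: "0 0 0.2 0 4.5;0 0 0.15 0 4.5;0 0 0.1 0 4.5;0 0 0.1 0 4.5;0 0 0 0 4.5;0 0 0 0 4.5"

```text
clock: 6.07
ee_pos: [0.4839, 0.3162, 0.1832]
tcp_rot: [0.992, 0.127, 0.0, 0.0]
wrist_force: [0.2, 0.3, -3.5]
finger_gap: 0.0534
```

```bash
python3 mv.py .485 .322 .184
```

```text
clk 6.07 tcp [0.4839 0.3162 0.1832] tool z [ 0. -0. -1.] x az 14.6 F [ 0.17  0.25 -3.55] gap 0.0534
tool shift cm [ 0.25 -0.53 -0.08]
```

Call:
step_arm:
  increments: "0 0 0.1 0 4.5;0 0 0.05 0 4.5;0 0 0 0 4.5"

```text
clock: 6.32
ee_pos: [0.4846, 0.3165, 0.1831]
tcp_rot: [0.992, 0.127, 0.001, -0.0]
wrist_force: [-1.9, -0.1, 5.3]
finger_gap: 0.0536
```

Call:
step_arm:
  increments: "0 0 0 0 5.8;0 0 0 0 6.5;0 0 0 0 8;0 0 0 0 9.19;0 0 0 0 9.19;0 0 0 0 9.19;0 0 0 0 9.19;0 0 0 0 9.19"

```text
clock: 6.98
ee_pos: [0.4839, 0.3162, 0.1817]
tcp_rot: [0.992, 0.127, -0.0, 0.0]
wrist_force: [0.0, 0.2, -0.2]
finger_gap: 0.0917
```

Call:
step_arm:
  increments: "0 0 -2 0 9.19;0 0 -3 0 9.19;0 0 -3 0 9.19;0 0 -3 0 9.19;0 0 -1 0 9.19;0 0 0 0 9.19"

```text
clock: 7.48
ee_pos: [0.4853, 0.3168, 0.3053]
tcp_rot: [0.992, 0.127, 0.003, -0.001]
wrist_force: [0.2, 0.2, 0.2]
finger_gap: 0.0919
```

```bash
python3 -c "
from h import *
c=capture('top');W=cloud(c);P=W[200:280,180:250].reshape(-1,3);
c=capture('side');W2=cloud(c);save('s2',c['frame']);P2=W2.reshape(-1,3);
for Q in(P,P2):
  Q=Q[(Q[:,2]>.15)&(Q[:,2]<.172)&(abs(Q[:,0]-.484)<.05)&(abs(Q[:,1]-.316)<.05)];print('cap',len(Q),Q.mean(0) if len(Q) else '',Q[:,2].max() if len(Q) else '')
"; python3 mv.py .464 -.316 .28
```

```text
cap 169 [0.48173926 0.30599597 0.16068022] 0.16865830952270308
cap 571 [0.48057746 0.32077746 0.15954032] 0.16412818320545472
clk 7.58 tcp [0.4836 0.316  0.3005] tool z [-1.2e-03 -5.0e-04 -1.0e+00] x az 14.6 F [-0.29 -0.83 -1.13] gap 0.092
tool shift cm [-17.82  60.67   2.08]
```

Call:
step_arm:
  increments: "-0.9 3 0.1 0.01 9.19;-0.9 3.1 0.1 0 9.19;-0.9 3.1 0.1 0 9.19;-0.9 3.1 0.1 0 9.19;-0.9 3.1 0.1 0 9.19;-0.9 3.1 0.1 0 9.19;-0.9 3.1 0.1 0 9.19;-0.9 3.1 0.1 0 9.19;-0.9 3.1 0.1 0 9.19;-0.9 3.1 0.1 0 9.19"

```text
clock: 8.42
ee_pos: [0.4703, -0.0066, 0.2889]
tcp_rot: [0.993, 0.122, -0.002, -0.001]
wrist_force: [0.2, -0.9, -0.4]
finger_gap: 0.0915
```

Call:
step_arm:
  increments: "-0.9 3 0.1 0 9.19;-0.9 3 0.1 0 9.19;-0.9 3 0.1 0 9.19;-0.9 3 0.1 0 9.19;-0.9 3 0.1 0 9.19;-0.9 3 0.1 0 9.19;-0.9 3 0.1 0 9.19;-0.9 3 0.1 0 9.19;-0.9 3 0.1 0 9.19;-0.9 2.7 0.1 0 9.19"

```text
clock: 9.25
ee_pos: [0.4552, -0.3164, 0.2785]
tcp_rot: [0.993, 0.122, -0.001, -0.002]
wrist_force: [-0.0, -0.2, 0.1]
finger_gap: 0.092
```

```bash
python3 -c "
from h import *
c=capture('wrist');save('w2',c['frame']);W=cloud(c);P=W.reshape(-1,3)
k=(P[:,2]>.103)&(P[:,2]<.116)&(abs(P[:,0]-.464)<.06)&(abs(P[:,1]+.316)<.06)
print(k.sum(),cv2.minEnclosingCircle(P[k][:,:2].astype(np.float32)))
"; python3 mv.py .4655 -.317 .149
```

```text
1426 ((0.4650612771511078, -0.3141496777534485), 0.025139333680272102)
clk 9.30 tcp [ 0.4544 -0.3206  0.2784] tool z [-3.7e-03  2.0e-04 -1.0e+00] x az 13.81 F [-2.8  -3.22  0.17] gap 0.0918
tool shift cm [ 1.21 -0.07 12.94]
```

View pics/w2.png

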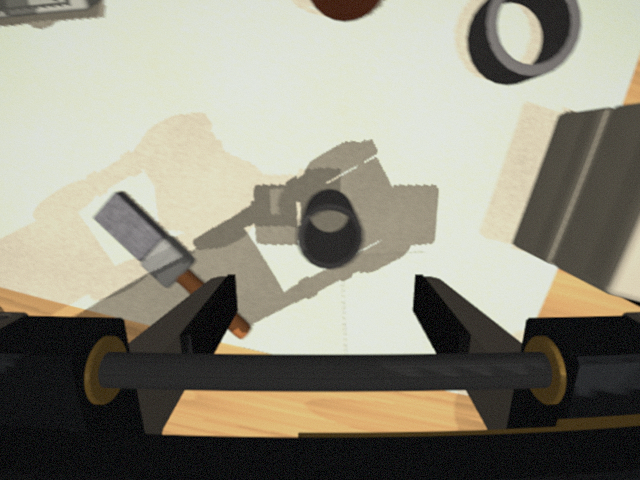

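Call:
step_arm:
  increments: "1.0 0 2 0 9.19;0 0 3 0 9.19;0 0 3 0 9.19;0 0 2 0 9.19;0 0 0 0 9.19;0 0 0 0 9.19;0 0 0 0 9.19"

```text
clock: 9.88
ee_pos: [0.4663, -0.313, 0.1821]
tcp_rot: [0.993, 0.122, 0.0, 0.0]
wrist_force: [-0.3, -0.9, 0.4]
finger_gap: 0.0917
```

```bash
python3 mv.py .465 -.315 .144
```

```text
clk 9.88 tcp [ 0.4663 -0.313   0.1821] tool z [ 2.e-04 -1.e-04 -1.e+00] x az 14.03 F [-0.3  -0.86  0.37] gap 0.0917
tool shift cm [-0.18  0.16  3.81]
```

Call:
step_arm:
  increments: "-0.1 0.2 1.5 0 9.19;0 0 1.5 0 9.19;0 0 0.8 0 9.19;0 0 0 0 9.19;0 0 0 0 4.0;0 0 0 0 4.0;0 0 0 0 4.0;0 0 0 0 4.0;0 0 0 0 4.0;0 0 0 0 4.0"
  newtons: 12

```text
clock: 10.72
ee_pos: [0.4658, -0.3153, 0.144]
tcp_rot: [0.993, 0.122, 0.0, 0.0]
wrist_force: [1.0, -0.3, -0.0]
finger_gap: 0.0543
```

Call:
step_arm:
  increments: "0 0 0 0 4;0 0 0 0 4;0 0 0 0 4"

```text
clock: 10.97
ee_pos: [0.4657, -0.3152, 0.1439]
tcp_rot: [0.993, 0.122, 0.0, 0.0]
wrist_force: [-1.4, 1.2, 2.4]
finger_gap: 0.0496
```

```bash
python3 mv.py .465 -.315 .144
```

```text
clk 10.97 tcp [ 0.4657 -0.3152  0.1439] tool z [ 1.e-04 -1.e-04 -1.e+00] x az 14.03 F [-1.42  1.2   2.41] gap 0.0496
tool shift cm [-0.07 -0.04 -0.01]
```

Call:
step_arm:
  increments: "0 0 -1 0 4;0 0 -2 0 4;0 0 -3 0 4;0 0 -3 0 4;0 0 -3 0 4;0 0 -3 0 4;1 -1.5 0 0 4;1.9 -2.8 0 0 4;1.9 -2.8 0 0 4;1.9 -2.8 0 0 4"

```text
clock: 11.8
ee_pos: [0.5067, -0.2017, 0.2942]
tcp_rot: [0.993, 0.122, 0.0, -0.0]
wrist_force: [1.0, -0.6, -3.1]
finger_gap: 0.0494
```

Call:
step_arm:
  increments: "1.9 -2.8 0 0 4;1.9 -2.8 0 0 4;1.9 -2.8 0 0 4;1.9 -2.8 0 0 4;1.9 -2.8 0 0 4;1.9 -2.8 0 0 4;1 -1.5 0 0 4;0.2 -0.2 0 0 4;0 0 0 0 4;0 0 0 0 4"

```text
clock: 12.63
ee_pos: [0.5838, 0.0065, 0.2937]
tcp_rot: [0.993, 0.122, -0.0, 0.0]
wrist_force: [-0.4, -0.4, -2.2]
finger_gap: 0.0495
```

```bash
python3 mv.py .5836 .0106 .2584;  python3 -c "
from h import *
c=capture('wrist');save('w3',c['frame']);np.save('w3.npy',cloud(c))"
```

```text
clk 12.63 tcp [0.5838 0.0065 0.2937] tool z [-6.e-04 -6.e-04 -1.e+00] x az 14.02 F [-0.43 -0.42 -2.18] gap 0.0495
tool shift cm [ 0.08 -0.41  3.53]
```

View pics/w3.png

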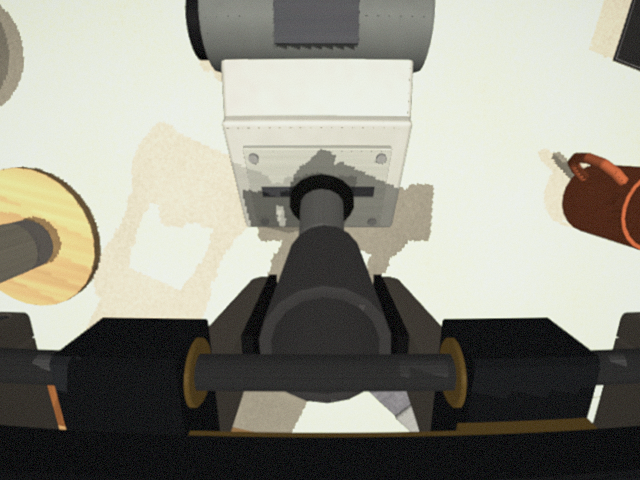

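The sleeve is gripped, with its rim at px (325,335), over the stub flank at (322,210). I'll cross-check the stub's lateral position from this view.

```bash
python3 - <<'E'
from h import *
W=np.load("w3.npy");P=W[120:330,200:430].reshape(-1,3);P=P[np.isfinite(P[:,0])]
n=np.array([-.5556,-.139,.8197]);n/=np.linalg.norm(n);y=np.cross(n,[-n[0],-n[1],0]);y/=np.linalg.norm(y);x=np.cross(y,n)
b=np.array([.61863,.01936,.06061]);d=P-b;h=d@n;u=d@x;v=d@y
print("plate h",np.median(h[(abs(h)<.003)&(u>.02)&(u<.045)&(abs(v)<.05)]))
k=(h>.012)&(h<.022)&(np.hypot(u,v)<.035);print("collar",k.sum(),cv2.minEnclosingCircle(np.c_[u,v][k].astype(np.float32)),np.median(h[k]))
for a in(.022,.03,.038,.046):
    k=(h>a)&(h<a+.008)&(np.hypot(u,v)<.0215)&(u>0);
    if k.sum()>9: print("stub",a,k.sum(),v[k].min().round(4),v[k].max().round(4),u[k].max().round(4))
# sleeve outer vs TCP: pts at upper rim
k=(P[:,2]>.24)&(P[:,2]<.262);s=P[k]-[.5838,.0065,0];print("sleeve rim tool x,y range",k.sum(),[(s[:,:2]@q).min().round(4).item() for q in([.97,.2426],[-.97,-.2426],[.2426,-.97],[-.2426,.97])],P[k][:,2].max())
E
```

```text
plate h 0.0001445619404543622
collar 1371 ((0.000129722073324956, -2.3319797037402168e-05), 0.028097834438085556) 0.01783933874838877
stub 0.022 278 -0.0178 0.0174 0.0183
stub 0.03 293 -0.0183 0.0169 0.0187
stub 0.038 308 -0.0182 0.0174 0.0187
stub 0.046 324 -0.0177 0.017 0.0193
sleeve rim tool x,y range 5759 [-0.0036, -0.0247, -0.0422, -0.0398] 0.26198417366831084
```

Call:
step_arm:
  increments: "0.4 -0.4 0.5 0 4;0 0 1 0 4;0 0 1 0 4;0 0 0.9 0 4;0 0 0 0 4;0 0 0 0 4"
  newtons: 10

```text
clock: 13.18
ee_pos: [0.5864, 0.0119, 0.2585]
tcp_rot: [0.993, 0.122, -0.001, -0.0]
wrist_force: [-0.8, -0.5, -1.2]
finger_gap: 0.0491
```

```bash
python3 mv.py .5868 .0114 .2594
```

```text
clk 13.18 tcp [0.5864 0.0119 0.2585] tool z [-2.3e-03  4.0e-04 -1.0e+00] x az 14.0 F [-0.84 -0.46 -1.2 ] gap 0.0491
tool shift cm [ 0.02  0.06 -0.09]
```

Call:
step_arm:
  increments: "-0.3 0 -0.05 0 4;-0.33 0 0 0 4;-0.36 0 0.12 0 4;-0.36 0 0.13 0 4;-0.35 0 0.16 0 4;-0.34 0 0.16 0 4;0 0 0 0 4"

```text
clock: 13.77
ee_pos: [0.567, 0.0063, 0.2554]
tcp_rot: [0.993, 0.122, 0.0, 0.001]
wrist_force: [-1.2, -2.8, 5.3]
finger_gap: 0.0486
```

```bash
python3 mv.py .567 .0065 .2537;  python3 -c "
from h import *
c=capture('side');save('s3',cv2.resize(c['frame'][150:290,190:350],None,fx=4,fy=4))"
```

```text
clk 13.77 tcp [0.567  0.0063 0.2554] tool z [ 0.001  -0.0018 -1.    ] x az 14.01 F [-1.15 -2.8   5.28] gap 0.0486
tool shift cm [ 0.01 -0.02  0.17]
```

View pics/s3.png

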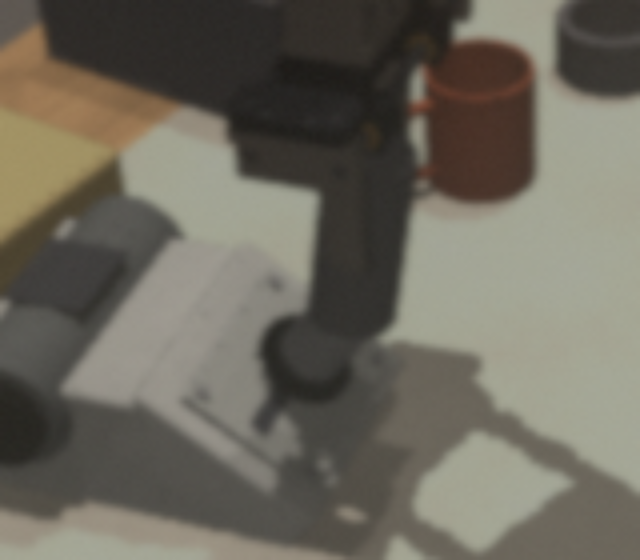

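Side crop: the sleeve's lower end is hidden behind the finger, so the tilt can't be read here. I'll measure it from wrist depth instead.

```bash
cat > tilt.py <<'E'
from h import *
c=capture('wrist');W=cloud(c);P=W.reshape(-1,3);P=P[np.isfinite(P[:,0])]
T=np.array([.5853,.0110,.1098]);U=np.array([.9701,.2426,0]);V=np.array([-.2426,.9701,0])
d=P-T;u=d@U*1e3;v=d@V*1e3;z=d[:,2]*1e3
p=manip.read_state()["ee_pos"];g=p-T;gu,gv,gz=g@U*1e3,g@V*1e3,g[2]*1e3-69
print("grasp pt rel tip u,v,z mm",round(gu,1),round(gv,1),round(gz,1))
# upper (+u) silhouette of the sleeve near v=gv
k=(abs(v-gv)<3)&(z<gz+60)&(z>gz-80)&(u>gu-60)&(u<gu+70)
for a in np.arange(gz-76,gz+56,6):
    q=k&(abs(z-a)<3)
    if q.sum()>2: print("z %.0f u med %.1f max %.1f n %d"%(a,np.median(u[q]),u[q].max(),q.sum()))
E
python3 tilt.py
```

```text
grasp pt rel tip u,v,z mm -18.8 -0.1 76.6
z 1 u med 20.9 max 23.3 n 72
z 7 u med 18.8 max 19.5 n 9
z 13 u med 18.5 max 19.3 n 33
z 19 u med 17.4 max 18.3 n 31
z 25 u med 16.4 max 17.3 n 37
z 31 u med 15.4 max 16.4 n 35
z 37 u med 14.4 max 15.7 n 41
z 43 u med 13.4 max 14.1 n 43
z 49 u med 12.4 max 13.2 n 48
z 55 u med -33.2 max 12.3 n 125
z 61 u med -33.9 max 11.4 n 139
z 67 u med -35.2 max 10.1 n 153
z 73 u med -36.2 max 9.4 n 175
z 79 u med -37.2 max 8.4 n 187
z 85 u med 5.9 max 7.4 n 157
z 91 u med 5.4 max 6.4 n 107
z 97 u med 4.4 max 5.5 n 112
z 103 u med 3.4 max 4.3 n 129
z 109 u med -42.5 max 3.6 n 311
z 115 u med 0.4 max 2.5 n 323
```

Tilt is about 10°, so pivoting works, but the rim seems to sit on the stub's bevel. I'll back off and hook about 5 mm deeper.

Call:
step_arm:
  increments: "0 0 -0.5 0 4;0.45 0 0 0 4;0.45 0 0 0 4;0 0 0.35 0 4;0 0 0.35 0 4;0 0 0 0 4;0 0 0 0 4"

```text
clock: 14.45
ee_pos: [0.5754, 0.0094, 0.2515]
tcp_rot: [0.993, 0.122, -0.001, -0.0]
wrist_force: [0.2, 0.1, -2.6]
finger_gap: 0.0488
```

```bash
python3 mv.py; python3 tilt.py | sed -n '1,6p;14,30p'
```

```text
clk 14.45 tcp [0.5754 0.0094 0.2515] tool z [-2.e-03  4.e-04 -1.e+00] x az 14.03 F [ 0.24  0.07 -2.65] gap 0.0488
grasp pt rel tip u,v,z mm -9.8 0.7 73.1
z 3 u med 27.5 max 27.6 n 5
z 9 u med 26.8 max 27.8 n 32
z 15 u med 25.9 max 26.7 n 34
z 21 u med 24.9 max 25.6 n 31
z 27 u med 23.9 max 24.7 n 38
z 75 u med -28.6 max 17.0 n 198
z 81 u med 14.7 max 16.0 n 147
z 87 u med 14.1 max 15.2 n 100
z 93 u med 13.1 max 14.1 n 113
z 99 u med 12.1 max 13.1 n 126
z 105 u med -33.6 max 12.4 n 323
z 111 u med 9.1 max 11.5 n 287
```

Call:
step_arm:
  increments: "-0.26 0 -0.02 0 4;-0.26 0 0 0 4;-0.33 0 0.18 0 4;-0.33 0 0.18 0 4;-0.31 0 0.22 0 4;-0.31 0 0.22 0 4;0 0 0 0 4"

```text
clock: 15.08
ee_pos: [0.558, 0.0044, 0.2445]
tcp_rot: [0.993, 0.122, -0.0, 0.0]
wrist_force: [1.8, -1.0, -0.3]
finger_gap: 0.0494
```

```bash
python3 mv.py; python3 tilt.py | sed -n '1,6p;14,30p'
```

```text
clk 15.08 tcp [0.558  0.0044 0.2445] tool z [-3.e-04 -8.e-04 -1.e+00] x az 14.0 F [ 1.75 -1.03 -0.25] gap 0.0494
grasp pt rel tip u,v,z mm -28.0 0.3 65.7
z -10 u med 28.1 max 30.5 n 71
z -4 u med 24.2 max 26.5 n 56
z 8 u med 22.5 max 23.3 n 39
z 14 u med 20.4 max 21.8 n 50
z 20 u med 18.3 max 19.6 n 55
z 68 u med -44.2 max 3.2 n 251
z 74 u med -1.3 max 1.4 n 219
z 80 u med -2.4 max -0.4 n 142
z 86 u med -4.5 max -2.8 n 152
z 92 u med -7.2 max -4.9 n 277
z 98 u med -8.5 max -6.6 n 192
z 104 u med -10.7 max -8.8 n 241
z 110 u med -13.3 max -10.7 n 213
```

Call:
step_arm:
  increments: "-0.29 0 0.25 0 4;-0.29 0 0.25 0 4;-0.26 0 0.28 0 4;-0.26 0 0.28 0 4;-0.16 0 0.19 0 4;-0.16 0 0.2 0 4;0 0 0 0 4;0 0 0 0 4"

```text
clock: 15.8
ee_pos: [0.5443, 0.0014, 0.2297]
tcp_rot: [0.993, 0.122, -0.001, -0.0]
wrist_force: [0.6, -2.2, -2.1]
finger_gap: 0.049
```

```bash
python3 mv.py; python3 tilt.py
```

```text
clk 15.80 tcp [0.5443 0.0014 0.2297] tool z [-0.0012  0.     -1.    ] x az 14.02 F [ 0.62 -2.17 -2.08] gap 0.049
grasp pt rel tip u,v,z mm -42.1 0.7 50.9
z -13 u med 27.6 max 27.6 n 8
z -7 u med 25.9 max 27.6 n 54
z 5 u med 23.3 max 24.8 n 55
z 11 u med 20.2 max 22.3 n 81
z 17 u med 16.5 max 18.8 n 86
z 23 u med 13.2 max 15.6 n 91
z 29 u med 9.5 max 12.5 n 112
z 35 u med 5.8 max 8.3 n 112
z 41 u med 2.3 max 4.7 n 132
z 47 u med -1.5 max 1.0 n 145
z 53 u med -5.6 max -2.9 n 191
z 59 u med -10.4 max -6.4 n 282
z 65 u med -12.7 max -9.8 n 183
z 71 u med -16.4 max -13.5 n 235
z 77 u med -20.1 max -17.6 n 243
z 83 u med -23.8 max -21.0 n 254
z 89 u med -27.5 max -24.8 n 300
z 95 u med -31.5 max -28.5 n 377
```

Call:
step_arm:
  increments: "-0.2 0 0.2 0 4;0.06 0 0.25 0 4;0.17 0 0.25 0 4;0.17 0 0.25 0 4;0.17 0 0.25 0 4;0 0 0 0 4;0 0 0 0 4"

```text
clock: 16.43
ee_pos: [0.5485, 0.0024, 0.2178]
tcp_rot: [0.993, 0.122, 0.0, -0.0]
wrist_force: [2.6, -2.3, -1.1]
finger_gap: 0.0486
```

```bash
cat > fit.py <<'E'
from h import *
c=capture('wrist');W=cloud(c);P=W.reshape(-1,3);P=P[np.isfinite(P[:,0])]
T=np.array([.5853,.0110,.1098]);U=np.array([.9701,.2426,0]);V=np.array([-.2426,.9701,0])
d=(P-T)*1e3;u=d@U;v=d@V;z=d[:,2]
s=manip.read_state();g=(s["ee_pos"]-T)*1e3;gu,gv,gz=g@U,g@V,g[2]-69
a=np.array([-.5736,.8192]);e=np.array([.8192,.5736])
A=u*a[0]+z*a[1];E=u*e[0]+z*e[1]
G=gu*a[0]+gz*a[1],gu*e[0]+gz*e[1]
print("clk %.2f F"%s["clock"],s["wrist_force"].round(1),"gap",round(s["finger_gap"]*1e3,1),"G axial %.1f perp %.1f v %.1f"%(G[0],G[1],gv))
k=(abs(v-gv)<2)&(E>10)&(E<45)&(A>5)&(A<G[0]+40)&(A>-60)
p=np.polyfit(A[k],E[k],1)
for _ in range(5):
    r=E-np.polyval(p,A);q=k&(abs(r)<1.5);p=np.polyfit(A[q],E[q],1)
print("far wall: angle off axis deg %.1f, E at tip %.1f (25 ideal), n %d, A range %s"%(np.degrees(np.arctan(p[0])),p[1],q.sum(),np.percentile(A[q],[1,99]).round(1)))
k2=(abs(v-gv)<2)&(abs(E-np.polyval(p,A))<2)&(A<G[0]+60);print("wall A extent",A[k2].min().round(1),A[k2].max().round(1))
k3=(abs(v-gv)<2)&(E<24)&(E>17)&(A<20);print("stub A extent",np.percentile(A[k3],[0,50,100]).round(1) if k3.any() else None)
E
python3 fit.py
```

```text
clk 16.48 F [ 2.2 -1.6 -1.4] gap 48.8 G axial 53.7 perp -8.6 v 0.6
far wall: angle off axis deg 1.2, E at tip 23.3 (25 ideal), n 1600, A range [ 6.4 86.4]
wall A extent -61.5 87.2
stub A extent [-61.5  -8.1  19.9]
```

Call:
step_arm:
  increments: "0.1 0 0.25 0 4;0.17 0 0.25 0 4;0.17 0 0.25 0 4;0.17 0 0.25 0 4;0 0 0 0 4;0 0 0 0 4"

```text
clock: 16.98
ee_pos: [0.5543, 0.0039, 0.2077]
tcp_rot: [0.993, 0.122, -0.0, -0.0]
wrist_force: [3.4, -2.7, -2.3]
finger_gap: 0.0492
```

```bash
python3 fit.py
```

```text
clk 17.03 F [ 2.  -2.5 -2.2] gap 48.6 G axial 42.1 perp -9.5 v 0.6
far wall: angle off axis deg 0.6, E at tip 23.2 (25 ideal), n 1478, A range [ 6.3 75. ]
wall A extent -61.0 75.6
stub A extent [-61.3  -8.4  19.9]
```

Call:
step_arm:
  increments: "0 0 0 0 6;0 0 0 0 7;0 0 0 0 7;0 0 0 0 7;0.35 0.05 -0.25 0 7;0.37 0 -0.27 0 7;0 0 0 0 7;0 0 0 0 7"

```text
clock: 17.7
ee_pos: [0.5617, 0.0052, 0.2138]
tcp_rot: [0.993, 0.122, 0.0, 0.0]
wrist_force: [-0.9, 0.1, 0.9]
finger_gap: 0.0699
```

```bash
python3 fit.py
```

```text
clk 17.75 F [-0.4 -0.5  0.5] gap 70.0 G axial 42.5 perp -0.1 v 0.1
far wall: angle off axis deg -4.0, E at tip 22.0 (25 ideal), n 1240, A range [ 6.2 70.7]
wall A extent -61.3 71.2
stub A extent [-60.8  -4.1  19.9]
```

Call:
step_arm:
  increments: "-0.33 0 0.23 0 7;0 0 0 0 4;0 0 0 0 4;0 0 0 0 4;0 0 0 0 4;0 0 0 0 4;0 0 0 0 4"
  newtons: 40

```text
clock: 18.33
ee_pos: [0.5581, 0.0043, 0.2111]
tcp_rot: [0.993, 0.122, -0.0, 0.0]
wrist_force: [-0.3, 0.9, 0.4]
finger_gap: 0.0488
```

Call:
step_arm:
  increments: "0.15 0 0 0 4;0.12 0 0.08 0 4;0.1 0 0.13 0 4;0.1 0 0.13 0 4;0 0 0 0 4"

```text
clock: 18.75
ee_pos: [0.5622, 0.0053, 0.2073]
tcp_rot: [0.993, 0.122, -0.001, 0.0]
wrist_force: [-3.9, -1.3, 1.7]
finger_gap: 0.0489
```

```bash
python3 fit.py
```

```text
clk 18.80 F [-3.9 -2.3  2.2] gap 48.8 G axial 36.9 perp -3.1 v 0.1
far wall: angle off axis deg -3.1, E at tip 22.3 (25 ideal), n 1188, A range [ 5.9 64.6]
wall A extent -61.2 65.3
stub A extent [-60.9  -5.2  19.9]
```

Call:
step_arm:
  increments: "0.1 0 0.1 0 4;0.08 0 0.1 0 4;0.08 0 0.1 0 4;0.07 0 0.1 0 4;0 0 0 0 4"

```text
clock: 19.22
ee_pos: [0.5654, 0.0059, 0.2035]
tcp_rot: [0.993, 0.122, -0.001, 0.0]
wrist_force: [-4.9, -2.7, 2.0]
finger_gap: 0.0488
```

```bash
python3 fit.py
```

```text
clk 19.27 F [-4.  -2.8  3.1] gap 49.0 G axial 32.0 perp -2.7 v -0.1
far wall: angle off axis deg -2.8, E at tip 22.3 (25 ideal), n 1115, A range [ 5.9 59.8]
wall A extent -60.6 60.5
stub A extent [-52.5  -5.5  20. ]
```

Call:
step_arm:
  increments: "0.05 0 0.06 0 4;0.05 0 0.06 0 4;0.05 0 0.06 0 4;0 0 0 0 4"

```text
clock: 19.6
ee_pos: [0.567, 0.0058, 0.2036]
tcp_rot: [0.993, 0.122, -0.001, 0.001]
wrist_force: [-10.0, -3.9, 12.8]
finger_gap: 0.0487
```

```bash
python3 fit.py
```

```text
clk 19.65 F [-10.   -3.6  13.5] gap 48.4 G axial 31.2 perp -1.4 v -0.6
far wall: angle off axis deg -2.0, E at tip 23.0 (25 ideal), n 1088, A range [ 5.6 58.9]
wall A extent -60.7 59.5
stub A extent [-53.1  -4.2  20. ]
```

Call:
step_arm:
  increments: "0.03 0 0.06 0 4;0.03 0 0.06 0 4;0 0 0 0 4;0 0 0 0 4"

```text
clock: 19.98
ee_pos: [0.5677, 0.0057, 0.2035]
tcp_rot: [0.993, 0.122, -0.001, 0.001]
wrist_force: [-13.7, -4.5, 19.7]
finger_gap: 0.0487
```

```bash
python3 fit.py
```

```text
clk 20.03 F [-13.5  -4.2  18.8] gap 48.8 G axial 30.8 perp -0.9 v -0.8
far wall: angle off axis deg -1.6, E at tip 23.2 (25 ideal), n 1074, A range [ 5.6 58.5]
wall A extent -60.0 59.0
stub A extent [-53.   -3.8  19.9]
```

Call:
step_arm:
  increments: "-0.08 0 -0.12 0 4;-0.04 0 -0.08 0 4;0 0 0 0 6;0 0 0 0 8;0 0 0 0 9.19;0 0 0 0 9.19;0 0 0 0 9.19;0 0 0 0 9.19"

```text
clock: 20.7
ee_pos: [0.5668, 0.0066, 0.2026]
tcp_rot: [0.993, 0.122, 0.0, -0.0]
wrist_force: [-1.0, -0.1, -1.1]
finger_gap: 0.0866
```

Call:
step_arm:
  increments: "0 0 -2 0 9.19;0 0 -3 0 9.19;0 0 -3 0 9.19;-1 0 -2 0 9.19;-1 0 0 0 9.19;-1 0 0 0 9.19;0 0 0 0 9.19;0 0 0 0 9.19"

```text
clock: 21.37
ee_pos: [0.5376, -0.0008, 0.3026]
tcp_rot: [0.993, 0.122, 0.0, -0.0]
wrist_force: [-0.3, 0.8, 0.2]
finger_gap: 0.0917
```

```bash
python3 mv.py; python3 fit.py; python3 - <<'E'
from h import *
c=capture('wrist');a=c['frame'];save('w9',a)
W=cloud(capture('top')).reshape(-1,3)
for n,(x,y,lo,hi) in dict(jar=(.484,.316,.15,.172),prop=(.382,.167,.05,.065)).items():
    q=W[(W[:,2]>lo)&(W[:,2]<hi)&(abs(W[:,0]-x)<.05)&(abs(W[:,1]-y)<.05)];print(n,len(q),q.mean(0).round(3))
# sleeve top from several pts: end ring centre via axis-normal
P=cloud(c).reshape(-1,3);P=P[np.isfinite(P[:,0])]
n=np.array([-.5556,-.139,.8197]);n/=np.linalg.norm(n);b=np.array([.61863,.01936,.06061])
d=P-b;h=d@n;r=np.linalg.norm(d-h[:,None]*n,axis=1)
k=(r<.033)&(h>.105);print("ring h pct",k.sum(),np.percentile(h[k],[1,50,99]).round(4))
k=(r>.022)&(r<.029)&(h<.03)&(h>.003);print("near-collar h",np.histogram(h[k],bins=np.arange(0,.031,.003)))
E
```

```text
clk 21.37 tcp [ 0.5376 -0.0008  0.3026] tool z [ 3.e-04  2.e-04 -1.e+00] x az 14.01 F [-0.26  0.8   0.18] gap 0.0917
clk 21.42 F [-0.1  0.   1.1] gap 92.1 G axial 129.4 perp 30.9 v 0.1
far wall: angle off axis deg -2.7, E at tip 21.8 (25 ideal), n 361, A range [ 5.7 60.1]
wall A extent -61.1 61.0
stub A extent [-53.4  -8.6  19.9]
jar 294 [0.482 0.314 0.161]
prop 90 [0.376 0.176 0.059]
ring h pct 2841 [0.1053 0.115  0.1203]
near-collar h (array([  0, 106, 451,  53, 117, 112, 126, 124, 127, 127]), array([0.   , 0.003, 0.006, 0.009, 0.012, 0.015, 0.018, 0.021, 0.024,
       0.027, 0.03 ]))
```

View pics/w9.png

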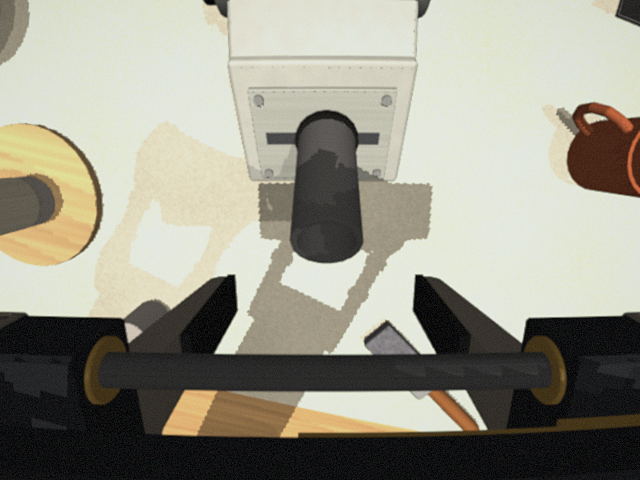

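```bash
python3 fit.py|head -3; python3 -c "
from cell import manip;print(manip.sign_off())"
```

```text
clk 21.57 F [0.1 0.7 0.3] gap 92.0 G axial 129.2 perp 30.9 v 0.1
far wall: angle off axis deg -2.7, E at tip 21.8 (25 ideal), n 359, A range [ 6.  59.8]
wall A extent -60.3 60.4
the job is handed in; nothing more can be done
None
```

I handed the job in at about 21.6 s of the 72 s allowed. The jar is upright on the bat, and the sleeve is on the stub with the collar pressed home. Sign-off gives no verdict, so this rests on my own checks.

**Jar:** I gripped the jar, moved it to the bat and released it upright. In the last check its cap was at about (0.482, 0.314), roughly 1 cm from the bat's centre. The top was at 0.161 m, which matches standing on the bat.

**Sleeve:** The arm cannot be told to tilt. I gripped the sleeve lightly, hooked its rim behind the stub tip and pivoted it to the outlet angle. I then slid it on and re-gripped it to press. The first hook sat on the stub's bevel, so I backed off and redid it about 5 mm deeper.

**Pressing:** Pushing stopped at about 23 N at the wrist, well under the 80 N limit.

**Last checks:**
- **Collar:** its upper face measured 6–9 mm off the plate, where 8 mm is fully home.
- **Sleeve position:** its lower end is about 9 mm from the plate (limit 12 mm).
- **Sleeve angle:** it sags 2.7° from the outlet direction within its play (limit about 7.4°).
- **Gripper:** it is open and clear, with no contact force beyond noise.

**Less certain:**
- **Stub-tip reading:** the bore-wall offset at the stub tip read about 3 mm, where the play only allows 1.5 mm. I take that as depth-camera error plus the sag.
- **Bystanders:** I did not measure them all individually. The last picture shows the mug and brush undisturbed. The prop's depth reading came out about 1 cm from my first one-pixel reading, and the arm never went near it.

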